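Push a square tube home into a welding corner stop

ROBOT

A 7-joint arm with a two-finger parallel gripper is mounted at the origin on the work surface; the furniture and walls round the work are solid. World frame = base frame: x ahead of the robot, y to its left, z up, the work surface at z = 0. Lengths are in m, angles in rad, forces in N, time in s.
With the tool pointing down it reaches from about 0.425 to 0.925 m from the base axis. Payload 6.8 kg.
Tool frame: the origin (TCP) lies on the mounting face of the last link; the fingertips stand 173 mm ahead of it and the grasp point (between the pads) lies 155 mm ahead of it; z points along the fingers, y is the line along which they close (so a half turn about z gives the same grasp; the last joint's range is limited). The gripper opens to 85 mm and grips with 20 to 120 N. Pads are 22 mm wide; open, the fingers measure 114 mm over their backs; the gripper's body (76 mm by 85 mm) begins 54 mm behind the grasp point. The pads swing forward as they close: fully open they stand 13 mm farther back than shut.
Start: joints at [1.184, 0.477, 0.022, 1.555, -0.011, 1.109, -0.083], TCP at [0.186, -0.649, 0.405] pointing down, gripper open.
Joint ranges: [-2.96, 2.96], [-0.34, 2.1], [-1.41, 1.46], [0.24, 2.44], [-1.37, 4.51], [0.17, 1.92], [-2.96, 2.96]. Speed limits (rad/s): [2.39, 2.39, 3.14, 3.14, 3.14, 3.14, 3.14].

INTERFACE

Orientations are given as a rotation vector (axis times angle).
In Python, from bench import r gives the robot as it stands.
- The arm moves only by the tool arm_command, never from a script. Its argument "plan" is a list of rows, each an object of numbers: "claw": the closure, from 0 (fully open) to 1 (shut); "tx", "ty", "tz": the shift along the tool's x, y, z in m; "ax", "ay", "az": the turn, a rotation vector about the tool's x, y, z in degrees. A call has exactly 10 rows; each row shifts and turns the commanded pose from where the row before left it, along the tool's axes as they then stand; what a row does not reach is not made up. A row lasts 1/12 s, in which the tool goes at most 41.7 mm and 7.16 degrees, less where a joint would pass 70% of its speed; a pose out of reach is approached as far as the arm can. A call is refused whole if a number of a shift passes 0.0417 or a number of a turn 7.16, either way. A call with a gripper value outside its range is refused whole. The fingers move at their own pace and stop on an object; "squeeze" is the grip in N (left out, the last holds). Time passes only in rows, so rows that do not move let the fingers close, or fill a call up. It gives the time, the measured TCP pose, the force, the opening and the grip force at its end, in the units of the state.
- r.get_obs(): the state, without advancing time (a new reading comes with each control period).
- r.grab_frame(name): name is "side" or "top"; returns the picture (384x512x3 uint8, red, green, blue); there is no depth.
- r.camera_model(name): a dict with "fx", "fy", "cx", "cy" (pixels), "position" and "orientation" of the camera in the world. Camera axes: x right, y up, looking along -z (the intrinsics and any distortion apply to the point x, -y, -z); pixel columns grow to the right and rows downward; lengths in m; the calibration is good to about 2 mm. A picture is of the moment at which its call begins. camera_model takes no time and is no camera call.
- r.hand_in(): hands the job in; it is judged then, once.
Trained networks look in the newest picture that a camera, given by its name, has taken for a name from the list of things; names that differ only in an ending like _2 or _b are one class to them, and where a whole thing is asked for, a point or a joint stands for the part that bears it (a point fixed in the world has none). Each returns a list of dicts, best first, with "confidence" (0 to 1); they miss things now and then, are a little off and sometimes report something else, mostly with a low value. They report only what shows in the picture. A call takes as long as a camera call. They do not tell look-alikes from the thing itself.
- r.boxes_of(target, camera): "location" ([x, y, z] in m, in the coordinates of the camera as it stood for that picture, good to about 4 mm: the middle of the surface that is visible of it).
- r.tip_of(target, camera): "location" ([x, y, z] in m, in the coordinates of the camera as it stood for that picture, good to about 4 mm: a listed point, or the origin of a listed thing).
The state is a dict: "clock": time; "joints": joint angles; "qvel": joint speeds; "tau": joint torques, N m; "tcp_pos": TCP position; "orientation": TCP orientation; "contact_force": force on the tool from outside, world axes, zero at the start; "moment": the same for the moment, N m; "grip_width": finger opening in m; "gripper_force": force on a finger pad.
Only numpy, scipy, OpenCV 4.12 (cv2) and the standard library are available. Lean on these libraries where they do the work, as an engineer would, in place of code of your own. Each camera call takes 0.05 s, during which the arm holds its last target. There are 200 camera calls.

TASK

Get the square steel tube ready for tack-welding: push it along the table top with the fingers until its long side lies flat against the long fence of the bolted corner stop and its end is butted up against the short stop bar. Only push it, never pick it up or tip it, and leave the other pieces lying round it where they are. Finish with the robot clear.

Things in the scene. Friction and masses are not known exactly. Their poses are not given: they have to be found in the camera images.
- tube: Loose brown-grey square steel tube, 40 mm wide (x), 120 long (y), 40 high, wall 3 mm, ends open, 0.2 to 0.4 kg. Origin: centre of its underside; z up. It starts some 4 to 12 cm short of fence and stop bar, its y within 0.35 rad of the corner stop's y.
- tube_center (a point): Centre of the square tube, 20 mm above its underside.
- corner_stop: L of two bare steel bars, 25 mm wide, 28 high (screw heads to 34), bolted down. Origin: inner corner at table height. Long fence along its y, y -220 to -10 mm; working face x = 0 faces -x, the robot; bar x 0 to 25. Short stop bar along its x, x -75 to 25 mm; working face y = 0 faces -y; bar y 0 to 25. Tube home: centre at x -20, y -60 mm, its y axis along this y.
- flat_bar: Bystander: loose dark flat steel bar 32 x 110 x 8 mm lying behind the fence. Origin: centre of underside, length along y.
- bolt: Bystander: loose bolt 14 x 56 x 16 mm lying beyond the stop bar. Origin: centre of underside, length along y.
- soapstone: Bystander: loose soapstone stick 13 x 100 x 7 mm lying on the robot's side of the stop bar, to the left. Origin: centre of underside, length along y.
- angle_iron: Bystander: loose steel angle 30 x 160 x 30 mm lying to the right of the tube. Origin: centre of underside, length along y.
Things that resemble listed ones, but are neither listed nor needed, are in the scene too. What is shaped like the tube but green, purple or yellow is not meant.

How it is judged:
At the end, for the whole second after the job is handed in: The tube lies flat on the table and at rest, its long side on the fence and its end on the stop bar, each within 3 mm, and parallel to the fence within 0.03 rad (x of tube_center in the frame of corner_stop between -0.023 and -0.017 m and y of tube_center in the frame of corner_stop between -0.063 and -0.057 m and angle between the y axis of tube and the y axis of corner_stop, either way round below 0.03 rad and angle between tube's own z axis and vertical below 0.03 rad and height (world z) of tube below 0.003 m and linear speed of tube below 0.01 m/s); the robot touches nothing.
It fails at once if the tube is lifted more than 8 mm off the table (height (world z) of tube above 0.008 m).
It fails at once if the tube is tipped by more than 0.3 rad (angle between tube's own z axis and vertical above 0.3 rad).
It fails at once if a bystander piece is shifted more than 15 mm (distance of any of flat_bar, bolt, soapstone, angle_iron from where it was at the start of the episode above 0.015 m).
It also fails if it takes over 43 s, if anything falls off the work surface, if the arm or the gripper's body presses on something with over 40 N, if the wrist force passes 120 N, or if a joint passes its speed limit or range.

## Working session

There is one attempt and no reset: what is moved stays moved. The work goes in short steps, Python scripts to look and compute and a tool call to move; the robot and the scene stay as the last step left them, time stands still between calls to the robot, and variables do not carry over. Pictures are saved under pics/ and viewed, at most 10 in all, crops included, and the job is handed in when it is done.

Besides the shell and the picture viewer there is one more tool, called after "Emit:" by a JSON object that holds its "fn" and its "kwargs", one argument or row to a line. arm_command: Moves the arm, as the interface text tells. Its arguments: {"type":"object","properties":{"plan":{"type":"array","items":{"type":"object","properties":{"claw":{"type":"number"},"tx":{"type":"number"},"ty":{"type":"number"},"tz":{"type":"number"},"ax":{"type":"number"},"ay":{"type":"number"},"az":{"type":"number"}}}},"squeeze":{"type":"number"}},"required":["plan"]}

```bash
mkdir -p pics; ls; python3 - <<'E'
from bench import r
import cv2,numpy as np
from scipy.spatial.transform import Rotation as R
o=r.get_obs();print(o['clock'],o['tcp_pos'],o['orientation'],o['contact_force'],o['grip_width'])
for c in('top','side'):
    im=r.grab_frame(c);cv2.imwrite(f'pics/{c}0.png',cv2.cvtColor(im,cv2.COLOR_RGB2BGR))
    m=r.camera_model(c);print(m)
    Rm=m['orientation'];Rm=R.from_rotvec(Rm).as_matrix() if np.size(Rm)==3 else None
    for t in('tube','tube_center','corner_stop','soapstone','angle_iron'):
        for d in r.tip_of(t,c)[:4]:
            if Rm is not None: print(c,t,round(d['confidence'],2),np.round(Rm@d['location']+m['position'],3))
print(r.get_obs()['clock'])
E
```

```text
pics
0.0 [ 0.18570462 -0.6486509   0.40370692] [-3.10928656e+00 -4.36296731e-01  6.20212851e-04] [-0.63758954  0.82901262 -0.55841998] 0.08546010211681371
{'fx': 367.2765276830935, 'fy': 367.2765276830935, 'cx': 257.3383188834236, 'cy': 194.10470696498825, 'position': array([ 0.47455845, -0.02465643,  0.90226993]), 'orientation': array([ 0.03878797, -0.07392944, -1.55404995])}
top tube 0.8 [ 0.527 -0.024  0.005]
top tube 0.74 [ 0.321  0.139 -0.001]
top tube 0.62 [ 0.351 -0.024  0.001]
top tube 0.59 [ 0.644 -0.344  0.005]
top tube_center 0.76 [ 0.648 -0.343  0.018]
top tube_center 0.67 [0.323 0.139 0.022]
top tube_center 0.66 [ 0.348 -0.025  0.019]
top tube_center 0.58 [ 0.524 -0.024  0.022]
top corner_stop 0.68 [0.63  0.086 0.002]
top soapstone 0.67 [ 0.431  0.179 -0.   ]
top angle_iron 0.89 [ 0.487 -0.278 -0.001]
{'fx': 347.4308403282504, 'fy': 347.4308403282504, 'cx': 255.27648489447367, 'cy': 192.22874820953697, 'position': array([ 0.31711887, -0.75941936,  0.4712127 ]), 'orientation': array([ 1.03351968, -0.16143497, -0.29412321])}
side tube 0.89 [ 0.525 -0.019 -0.002]
side tube 0.74 [ 0.645 -0.339 -0.   ]
side tube 0.73 [ 0.343 -0.021  0.001]
side tube 0.57 [ 0.319  0.142 -0.004]
side tube_center 0.95 [0.314 0.138 0.026]
side tube_center 0.91 [ 0.342 -0.017  0.021]
side tube_center 0.68 [ 0.65  -0.342  0.024]
side tube_center 0.58 [ 0.524 -0.019  0.019]
side corner_stop 0.68 [ 0.623  0.089 -0.005]
side soapstone 0.7 [0.693 0.011 0.   ]
side soapstone 0.38 [ 0.433  0.18  -0.001]
side angle_iron 0.94 [ 0.488 -0.277  0.002]
side angle_iron 0.72 [ 0.693  0.01  -0.003]
side angle_iron 0.7 [ 0.522 -0.022 -0.004]
0.6
```

View pics/top0.png

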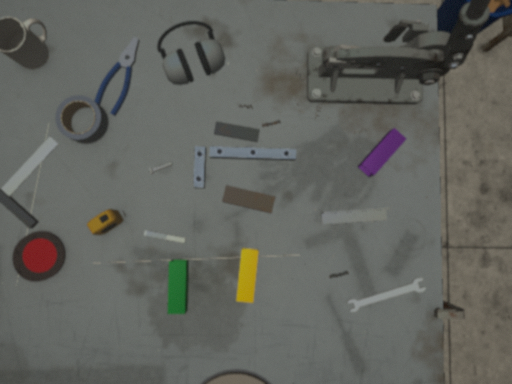

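View pics/side0.png

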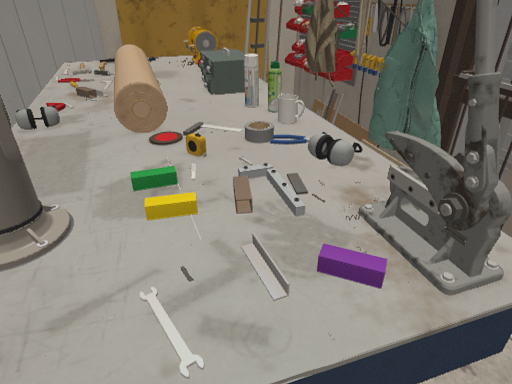

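The candidates for the tube in the top picture are brown (248,199), green (178,287), yellow (247,276) and purple (382,153). Only the brown-grey one matches, and it lies next to the L stop at (200–295, 150–187). The dark bar at (237,131) is flat_bar, which lies behind the fence. I'll confirm this in a crop and measure the edges.

```bash
cat > h.py <<'E'
from bench import r
import cv2,numpy as np
from scipy.spatial.transform import Rotation as R
def ray(c,uv,z):
    m=r.camera_model(c);M=R.from_rotvec(m['orientation']).as_matrix()
    uv=np.atleast_2d(np.float64(uv))
    d=np.c_[(uv[:,0]-m['cx'])/m['fx'],-(uv[:,1]-m['cy'])/m['fy'],-np.ones(len(uv))]@M.T
    p=np.array(m['position']);s=(z-p[2])/d[:,2]
    return (p+d*s[:,None])[:,:2]
def plane(im,z,x0=.42,x1=.72,y0=-.2,y1=.2,res=.0005):
    # rectified view of plane z: row down = -x, col right = -y
    m=r.camera_model('top');M=R.from_rotvec(m['orientation']).as_matrix()
    xs=np.arange(x1,x0,-res);ys=np.arange(y1,y0,-res)
    X,Y=np.meshgrid(xs,ys,indexing='ij')
    P=(np.stack([X,Y,np.full_like(X,z)],-1)-m['position'])@M
    u=m['cx']+m['fx']*P[...,0]/-P[...,2];v=m['cy']-m['fy']*P[...,1]/-P[...,2]
    return cv2.remap(im,u.astype('f4'),v.astype('f4'),cv2.INTER_CUBIC)
def tcp():
    o=r.get_obs();M=R.from_rotvec(o['orientation']).as_matrix();return o,M
E
python3 - <<'E'
from h import *
im=cv2.imread('pics/top0.png')
a=plane(im,.04);b=plane(im,.028)
cv2.imwrite('pics/c1.png',a)
hsv=cv2.cvtColor(a,cv2.COLOR_BGR2HSV)
def rect(mask):
    mask=cv2.morphologyEx(mask,cv2.MORPH_OPEN,np.ones((7,7)))
    cs,_=cv2.findContours(mask,0,2)
    for c in sorted(cs,key=cv2.contourArea)[::-1][:3]:
        bx=cv2.boxPoints(cv2.minAreaRect(c));w=np.c_[.72-bx[:,1]*.0005,.2-bx[:,0]*.0005]
        e=w[1]-w[0],w[2]-w[1];print(cv2.contourArea(c)*.25,'c',np.round(w.mean(0),4),[ (round(float(np.hypot(*k)),4),round(float(np.arctan2(k[1],k[0])),4)) for k in e])
B,G,Rr=[x.astype(int) for x in cv2.split(a)]
print('tube');rect(((Rr-B>10)&(Rr<130)).astype('u1')*255 if 0 else (((Rr-B>8)&(Rr<130))*255).astype(np.uint8))
B,G,Rr=[x.astype(int) for x in cv2.split(b)]
print('stop');rect((((B-Rr>15)&(B>130))*255).astype(np.uint8))
for n,x,y in(('tube',.527,-.022),('fence',.63,-.05),('bg',.5,.05)):
    i,j=int((.72-x)/.0005),int((.2-y)/.0005);print(n,a[i,j],b[i,j])
print(tcp()[1])
E
```

```text
tube
4670.375 c [ 0.5262 -0.0229] [(0.0422, -0.2225), (0.1203, -1.7933)]
48.75 c [ 0.7093 -0.083 ] [(0.009, -1.5708), (0.0065, 3.1416)]
36.125 c [ 0.7038 -0.0588] [(0.0095, -1.5708), (0.0055, 3.1416)]
stop
996.25 c [0.6393 0.0092] [(0.0705, -1.5708), (0.0185, 3.1416)]
722.875 c [ 0.6382 -0.0715] [(0.068, -1.5708), (0.0185, 3.1416)]
550.375 c [0.6025 0.098 ] [(0.019, -1.5708), (0.048, 3.1416)]
tube [64 74 82] [63 74 82]
fence [130 121 111] [131 121 112]
bg [105 108 107] [105 109 106]
[[ 9.61391654e-01  2.75183733e-01 -3.06489732e-06]
 [ 2.75183733e-01 -9.61391654e-01 -1.69681199e-05]
 [-7.61591730e-06  1.54695990e-05 -1.00000000e+00]]
```

View pics/c1.png

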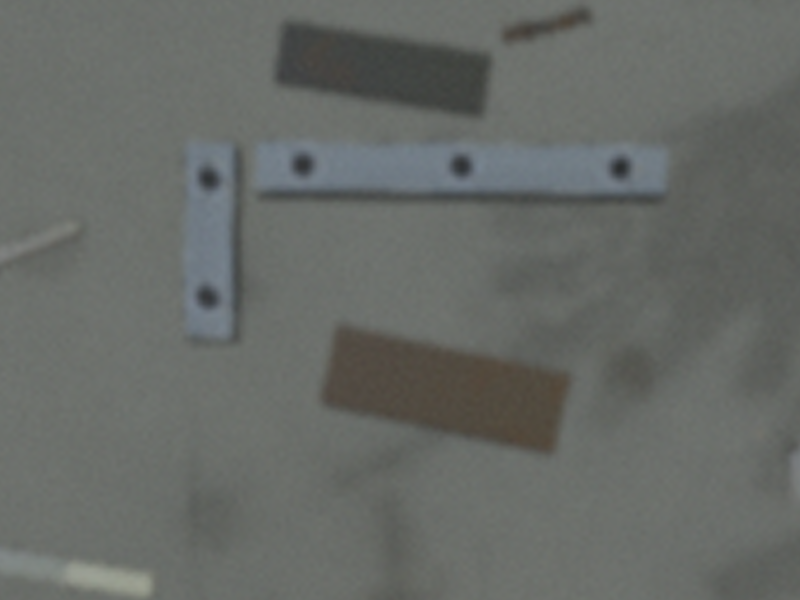

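The crop shows the brown 40×120 mm tube at crop (447,388). Its yaw is about −0.21 rad relative to the fence, whose lower edge runs along row ~193, and the stop face is at column ~237. Plan: square the open gripper to the fence, so the two fingers make a two-point pusher, and push the tube in +x. Then I'll close the gripper and push the end in +y.

Emit:
{"fn": "arm_command", "kwargs": {
  "plan": [
    {"az":5.5,"tz":0.03,"claw":0},
    {"az":5.5,"tz":0.03,"claw":0},
    {"az":5.5,"tz":0.03,"claw":0},
    {"tx":0.03,"ty":-0.03,"claw":0},
    {"tx":0.03,"ty":-0.03,"claw":0},
    {"tx":0.03,"ty":-0.03,"claw":0},
    {"tx":0.03,"ty":-0.03,"claw":0},
    {"tx":0.03,"ty":-0.03,"claw":0},
    {"tx":0.03,"ty":-0.03,"claw":0},
    {"ty":-0.03,"claw":0}
  ]
}}

```text
invalid input at $.plan[0]: expected keys claw, tx, ty, tz, ax, ay, az
```

```bash
python3 - <<'E'
from h import *
im=cv2.imread('pics/top0.png')
b=plane(im,.028);g=cv2.GaussianBlur(cv2.cvtColor(b,6),(5,5),0).astype(float)
B,G,Rr=[x.astype(int) for x in cv2.split(cv2.GaussianBlur(b,(5,5),0))]
s=B-Rr
# long fence face: half-level crossing downward per column
pts=[]
for y in np.arange(0.04,-.115,-.004):
    j=int((.2-y)/.0005);col=s[150:240,j:j+4].mean(1)
    i0=np.argmax(col[:50]);k=i0+np.where(col[i0:]<col.max()/2)[0][0];pts.append((y,.72-(150+k)*.0005))
p=np.array(pts);f=np.polyfit(p[:,0],p[:,1],1);print('fence x=%.4f + %.4f*y'%(f[1],f[0]),np.std(p[:,1]-np.polyval(f,p[:,0])))
pts=[]
for x in np.arange(.62,.565,-.004):
    i=int((.72-x)/.0005);row=s[i:i+4,180:280].mean(0)
    i0=np.argmax(row);k=i0+np.where(row[i0:]<row.max()/2)[0][0];pts.append((x,.2-(180+k)*.0005))
p=np.array(pts);f=np.polyfit(p[:,0],p[:,1],1);print('stop y at .6 %.4f slope %.4f'%(np.polyval(f,.6),f[0]),np.std(p[:,1]-np.polyval(f,p[:,0])))
o,M=tcp();print(o['clock'],o['tcp_pos'],M[:,0])
E
```

```text
fence x=0.6265 + 0.0160*y 0.0006178719972981
stop y at .6 0.0863 slope -0.1717 0.004750857148144135
0.6 [ 0.18575331 -0.64892627  0.40472276] [ 9.61391654e-01  2.75183733e-01 -7.61591730e-06]
```

Emit:
{"fn": "arm_command", "kwargs": {
  "plan": [
    {"claw":0,"tx":0,"ty":0,"tz":0.03,"ax":0,"ay":0,"az":5.6},
    {"claw":0,"tx":0,"ty":0,"tz":0.03,"ax":0,"ay":0,"az":5.6},
    {"claw":0,"tx":0,"ty":0,"tz":0.03,"ax":0,"ay":0,"az":5.6},
    {"claw":0,"tx":0.03,"ty":-0.03,"tz":0,"ax":0,"ay":0,"az":0},
    {"claw":0,"tx":0.03,"ty":-0.03,"tz":0,"ax":0,"ay":0,"az":0},
    {"claw":0,"tx":0.03,"ty":-0.03,"tz":0,"ax":0,"ay":0,"az":0},
    {"claw":0,"tx":0.03,"ty":-0.03,"tz":0,"ax":0,"ay":0,"az":0},
    {"claw":0,"tx":0.03,"ty":-0.03,"tz":0,"ax":0,"ay":0,"az":0},
    {"claw":0,"tx":0.03,"ty":-0.03,"tz":0,"ax":0,"ay":0,"az":0},
    {"claw":0,"tx":0.03,"ty":-0.03,"tz":0,"ax":0,"ay":0,"az":0}
  ]
}}

```text
clock: 1.43
tcp_pos: [0.3962, -0.4442, 0.315]
orientation: [3.141, -0.023, 0.001]
contact_force: [1.0, -0.5, -0.9]
grip_width: 0.0853
gripper_force: 0.0
```

Emit:
{"fn": "arm_command", "kwargs": {
  "plan": [
    {"claw":0,"tx":0.006,"ty":-0.038,"tz":0,"ax":0,"ay":0,"az":0},
    {"claw":0,"tx":0.006,"ty":-0.038,"tz":0,"ax":0,"ay":0,"az":0},
    {"claw":0,"tx":0.006,"ty":-0.038,"tz":0,"ax":0,"ay":0,"az":0},
    {"claw":0,"tx":0.006,"ty":-0.038,"tz":0,"ax":0,"ay":0,"az":0},
    {"claw":0,"tx":0.006,"ty":-0.038,"tz":0,"ax":0,"ay":0,"az":0},
    {"claw":0,"tx":0.006,"ty":-0.038,"tz":0,"ax":0,"ay":0,"az":0},
    {"claw":0,"tx":0.006,"ty":-0.038,"tz":0,"ax":0,"ay":0,"az":0},
    {"claw":0,"tx":0.006,"ty":-0.038,"tz":0,"ax":0,"ay":0,"az":0},
    {"claw":0,"tx":0.006,"ty":-0.038,"tz":0,"ax":0,"ay":0,"az":0},
    {"claw":0,"tx":0.003,"ty":-0.038,"tz":0,"ax":0,"ay":0,"az":0}
  ]
}}

```text
clock: 2.27
tcp_pos: [0.4579, -0.0647, 0.3152]
orientation: [3.141, -0.023, 0.002]
contact_force: [1.5, -0.1, -1.0]
grip_width: 0.0853
gripper_force: 0.0
```

Emit:
{"fn": "arm_command", "kwargs": {
  "plan": [
    {"claw":0,"tx":0,"ty":-0.023,"tz":0,"ax":0,"ay":0,"az":0},
    {"claw":0,"tx":0,"ty":-0.023,"tz":0,"ax":0,"ay":0,"az":0},
    {"claw":0,"tx":0,"ty":0,"tz":0.03,"ax":0,"ay":0,"az":0},
    {"claw":0,"tx":0,"ty":0,"tz":0.03,"ax":0,"ay":0,"az":0},
    {"claw":0,"tx":0,"ty":0,"tz":0.03,"ax":0,"ay":0,"az":0},
    {"claw":0,"tx":0,"ty":0,"tz":0.02,"ax":0,"ay":0,"az":0},
    {"claw":0,"tx":0,"ty":0,"tz":0.015,"ax":0,"ay":0,"az":0},
    {"claw":0,"tx":0,"ty":0,"tz":0.01,"ax":0,"ay":0,"az":0},
    {"claw":0,"tx":0,"ty":0,"tz":0,"ax":0,"ay":0,"az":0},
    {"claw":0,"tx":0,"ty":0,"tz":0,"ax":0,"ay":0,"az":0}
  ]
}}

```text
clock: 3.1
tcp_pos: [0.4583, -0.0206, 0.1798]
orientation: [3.141, -0.023, -0.0]
contact_force: [0.2, 0.7, 0.2]
grip_width: 0.0858
gripper_force: 0.0
```

```bash
python3 - <<'E'
from h import *
a=cv2.cvtColor(r.grab_frame('side'),4)[100:280,160:360]
cv2.imwrite('pics/s1.png',cv2.resize(a,None,fx=3.3,fy=3.3,interpolation=2))
o,M=tcp();print(o['clock'],o['tcp_pos'],o['contact_force'])
E
```

```text
3.15 [ 0.45854017 -0.02056605  0.18033088] [-0.18959951 -0.41434238  0.1086114 ]
```

View pics/s1.png

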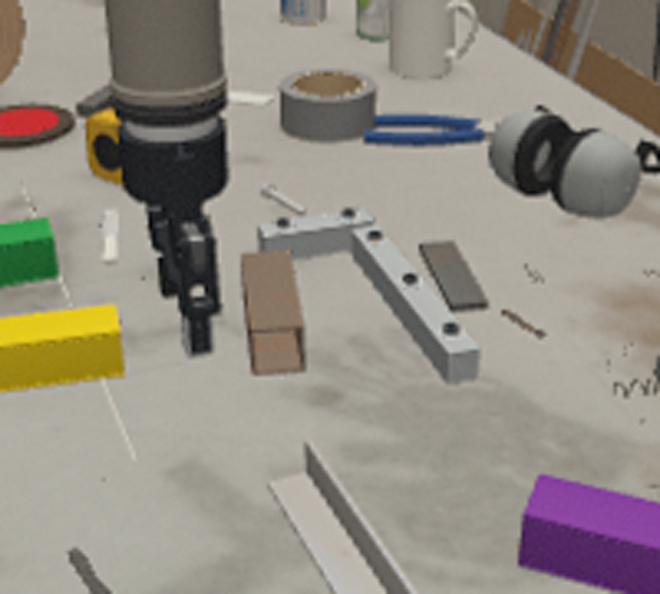

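The picture shows the fingers low between the yellow piece and the tube, with the front fingertip at (200,345) and the tube end at (277,350). Now I'll push in +x.

Emit:
{"fn": "arm_command", "kwargs": {
  "plan": [
    {"claw":0,"tx":0.011,"ty":0,"tz":0,"ax":0,"ay":0,"az":0},
    {"claw":0,"tx":0.01,"ty":0,"tz":0,"ax":0,"ay":0,"az":0},
    {"claw":0,"tx":0.01,"ty":0,"tz":0,"ax":0,"ay":0,"az":0},
    {"claw":0,"tx":0.01,"ty":0,"tz":0,"ax":0,"ay":0,"az":0},
    {"claw":0,"tx":0.01,"ty":0,"tz":0,"ax":0,"ay":0,"az":0},
    {"claw":0,"tx":0.01,"ty":0,"tz":0,"ax":0,"ay":0,"az":0},
    {"claw":0,"tx":0.01,"ty":0,"tz":0,"ax":0,"ay":0,"az":0},
    {"claw":0,"tx":0.01,"ty":0,"tz":0,"ax":0,"ay":0,"az":0},
    {"claw":0,"tx":0.01,"ty":0,"tz":0,"ax":0,"ay":0,"az":0},
    {"claw":0,"tx":0.005,"ty":0,"tz":0,"ax":0,"ay":0,"az":0}
  ]
}}

```text
clock: 3.98
tcp_pos: [0.5559, -0.0219, 0.1798]
orientation: [-3.141, 0.023, -0.003]
contact_force: [-1.4, 0.4, -0.7]
grip_width: 0.0851
gripper_force: 0.6
```

```bash
python3 - <<'E'
from h import *
a=cv2.cvtColor(r.grab_frame('side'),4)[100:280,160:360]
cv2.imwrite('pics/s2.png',cv2.resize(a,None,fx=3.3,fy=3.3,interpolation=2))
o,M=tcp();print(o['clock'],o['tcp_pos'],o['contact_force'])
E
```

```text
4.0333 [ 0.55637715 -0.02189451  0.17984191] [ 1.45453856 -0.89387258 -0.25963687]
```

View pics/s2.png

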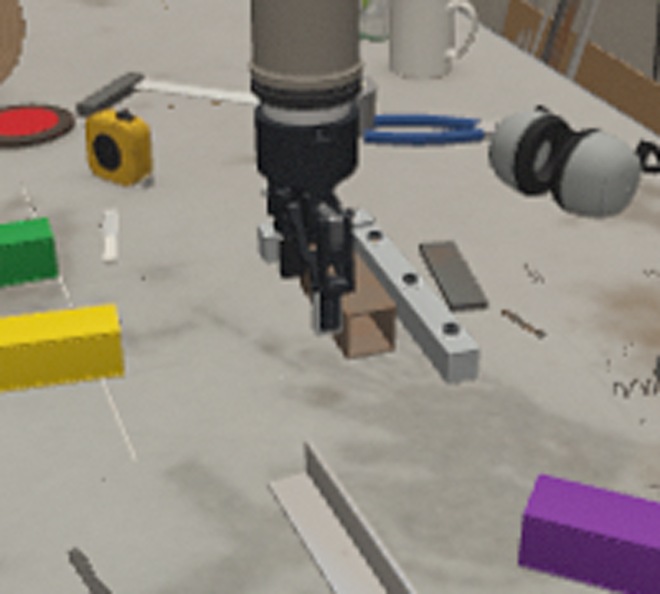

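The tube is now parallel to the fence, with its end at (368,330) and a gap of roughly 2 cm left. I'll continue gently.

Emit:
{"fn": "arm_command", "kwargs": {
  "plan": [
    {"claw":0,"tx":0.006,"ty":0,"tz":0,"ax":0,"ay":0,"az":0},
    {"claw":0,"tx":0.005,"ty":0,"tz":0,"ax":0,"ay":0,"az":0},
    {"claw":0,"tx":0.002,"ty":0,"tz":0,"ax":0,"ay":0,"az":0},
    {"claw":0,"tx":0.001,"ty":0,"tz":0,"ax":0,"ay":0,"az":0},
    {"claw":0,"tx":0.001,"ty":0,"tz":0,"ax":0,"ay":0,"az":0},
    {"claw":0,"tx":0.001,"ty":0,"tz":0,"ax":0,"ay":0,"az":0},
    {"claw":0,"tx":0.001,"ty":0,"tz":0,"ax":0,"ay":0,"az":0},
    {"claw":0,"tx":0,"ty":0,"tz":0,"ax":0,"ay":0,"az":0},
    {"claw":0,"tx":0,"ty":0,"tz":0,"ax":0,"ay":0,"az":0},
    {"claw":0,"tx":0,"ty":0,"tz":0,"ax":0,"ay":0,"az":0}
  ]
}}

```text
clock: 4.87
tcp_pos: [0.5711, -0.0222, 0.1797]
orientation: [3.141, -0.023, 0.0]
contact_force: [-1.4, -0.1, -0.7]
grip_width: 0.0855
gripper_force: 0.4
```

Emit:
{"fn": "arm_command", "kwargs": {
  "plan": [
    {"claw":0,"tx":0.001,"ty":0,"tz":0,"ax":0,"ay":0,"az":0},
    {"claw":0,"tx":0.001,"ty":0,"tz":0,"ax":0,"ay":0,"az":0},
    {"claw":0,"tx":0.001,"ty":0,"tz":0,"ax":0,"ay":0,"az":0},
    {"claw":0,"tx":0.001,"ty":0,"tz":0,"ax":0,"ay":0,"az":0},
    {"claw":0,"tx":0,"ty":0,"tz":0,"ax":0,"ay":0,"az":0},
    {"claw":0,"tx":0,"ty":0,"tz":0,"ax":0,"ay":0,"az":0},
    {"claw":0,"tx":0,"ty":0,"tz":0,"ax":0,"ay":0,"az":0},
    {"claw":0,"tx":0,"ty":0,"tz":0,"ax":0,"ay":0,"az":0},
    {"claw":0,"tx":0,"ty":0,"tz":0,"ax":0,"ay":0,"az":0},
    {"claw":0,"tx":0,"ty":0,"tz":0,"ax":0,"ay":0,"az":0}
  ]
}}

```text
clock: 5.7
tcp_pos: [0.5745, -0.0222, 0.1796]
orientation: [3.141, -0.022, -0.003]
contact_force: [-4.7, 0.1, 2.9]
grip_width: 0.085
gripper_force: 2.6
```

Emit:
{"fn": "arm_command", "kwargs": {
  "plan": [
    {"claw":0,"tx":0.001,"ty":0,"tz":0,"ax":0,"ay":0,"az":0},
    {"claw":0,"tx":0.001,"ty":0,"tz":0,"ax":0,"ay":0,"az":0},
    {"claw":0,"tx":0,"ty":0,"tz":0,"ax":0,"ay":0,"az":0},
    {"claw":0,"tx":0,"ty":0,"tz":0,"ax":0,"ay":0,"az":0},
    {"claw":0,"tx":0,"ty":0,"tz":0,"ax":0,"ay":0,"az":0},
    {"claw":0,"tx":0,"ty":0,"tz":0,"ax":0,"ay":0,"az":0},
    {"claw":0,"tx":0,"ty":0,"tz":0,"ax":0,"ay":0,"az":0},
    {"claw":0,"tx":0,"ty":0,"tz":0,"ax":0,"ay":0,"az":0},
    {"claw":0,"tx":0,"ty":0,"tz":0,"ax":0,"ay":0,"az":0},
    {"claw":0,"tx":0,"ty":0,"tz":0,"ax":0,"ay":0,"az":0}
  ]
}}

```text
clock: 6.53
tcp_pos: [0.5752, -0.0222, 0.1793]
orientation: [3.141, -0.021, -0.009]
contact_force: [-9.8, 0.9, 7.4]
grip_width: 0.0852
gripper_force: 4.9
```

The tube is firm against the fence. I'll retreat, close the gripper and go round to the tube's free end.

Emit:
{"fn": "arm_command", "kwargs": {
  "plan": [
    {"claw":0,"tx":-0.03,"ty":0,"tz":0,"ax":0,"ay":0,"az":0},
    {"claw":0,"tx":0,"ty":0,"tz":-0.03,"ax":0,"ay":0,"az":0},
    {"claw":1,"tx":0,"ty":0,"tz":-0.03,"ax":0,"ay":0,"az":0},
    {"claw":1,"tx":0,"ty":0.03,"tz":0,"ax":0,"ay":0,"az":0},
    {"claw":1,"tx":0,"ty":0.03,"tz":0,"ax":0,"ay":0,"az":0},
    {"claw":1,"tx":0,"ty":0.03,"tz":0,"ax":0,"ay":0,"az":0},
    {"claw":1,"tx":0,"ty":0.03,"tz":0,"ax":0,"ay":0,"az":0},
    {"claw":1,"tx":0.028,"ty":0,"tz":0,"ax":0,"ay":0,"az":0},
    {"claw":1,"tx":0.028,"ty":0,"tz":0,"ax":0,"ay":0,"az":0},
    {"claw":1,"tx":0,"ty":0,"tz":0,"ax":0,"ay":0,"az":0}
  ]
}}

```text
clock: 7.37
tcp_pos: [0.6064, -0.1431, 0.2409]
orientation: [3.141, -0.024, 0.013]
contact_force: [0.6, 1.2, 0.6]
grip_width: 0.0002
gripper_force: 0.0
```

Emit:
{"fn": "arm_command", "kwargs": {
  "plan": [
    {"claw":1,"tx":0,"ty":0,"tz":0.03,"ax":0,"ay":0,"az":0},
    {"claw":1,"tx":0,"ty":0,"tz":0.01,"ax":0,"ay":0,"az":0},
    {"claw":1,"tx":0,"ty":0,"tz":0.007,"ax":0,"ay":0,"az":0},
    {"claw":1,"tx":0,"ty":0,"tz":0,"ax":0,"ay":0,"az":0},
    {"claw":1,"tx":0,"ty":0,"tz":0,"ax":0,"ay":0,"az":0},
    {"claw":1,"tx":0,"ty":0,"tz":0,"ax":0,"ay":0,"az":0},
    {"claw":1,"tx":0,"ty":0,"tz":0,"ax":0,"ay":0,"az":0},
    {"claw":1,"tx":0,"ty":0,"tz":0,"ax":0,"ay":0,"az":0},
    {"claw":1,"tx":0,"ty":0,"tz":0,"ax":0,"ay":0,"az":0},
    {"claw":1,"tx":0,"ty":0,"tz":0,"ax":0,"ay":0,"az":0}
  ]
}}

```text
clock: 8.2
tcp_pos: [0.6015, -0.1427, 0.1931]
orientation: [3.141, -0.023, 0.001]
contact_force: [-0.3, 0.2, -0.1]
grip_width: -0.0002
gripper_force: 0.0
```

```bash
python3 - <<'E'
from h import *
a=cv2.cvtColor(r.grab_frame('side'),4)[100:280,160:360]
cv2.imwrite('pics/s3.png',cv2.resize(a,None,fx=3.3,fy=3.3,interpolation=2))
o,M=tcp();print(o['clock'],o['tcp_pos'],o['contact_force'],o['grip_width'])
E
```

```text
8.25 [ 0.60142747 -0.14269367  0.19303764] [-0.02218925  0.96952148  0.41739643] -1.850685522759236e-06
```

View pics/s3.png

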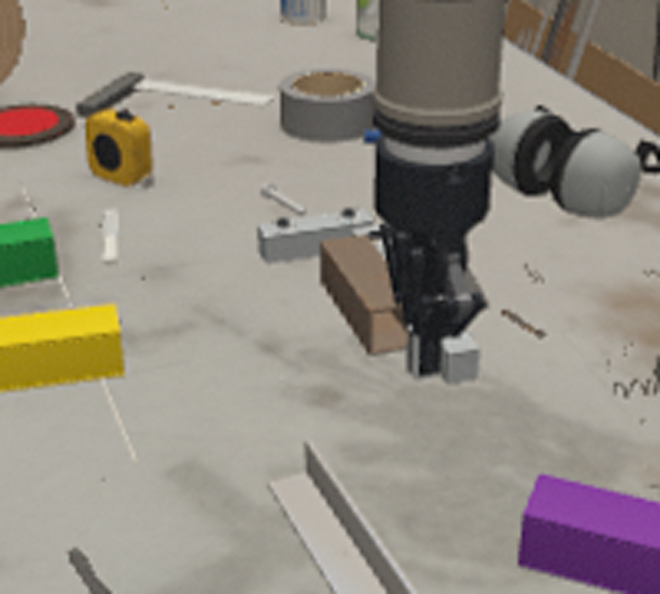

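The closed fingertip at (425,365) is just past the tube's near end at (385,335), in line with it. Now I'll push in +y.

Emit:
{"fn": "arm_command", "kwargs": {
  "plan": [
    {"claw":1,"tx":0.003,"ty":-0.015,"tz":0,"ax":0,"ay":0,"az":0},
    {"claw":1,"tx":0,"ty":-0.015,"tz":0,"ax":0,"ay":0,"az":0},
    {"claw":1,"tx":0,"ty":-0.008,"tz":0,"ax":0,"ay":0,"az":0},
    {"claw":1,"tx":0,"ty":-0.008,"tz":0,"ax":0,"ay":0,"az":0},
    {"claw":1,"tx":0,"ty":-0.008,"tz":0,"ax":0,"ay":0,"az":0},
    {"claw":1,"tx":0,"ty":-0.008,"tz":0,"ax":0,"ay":0,"az":0},
    {"claw":1,"tx":0,"ty":-0.006,"tz":0,"ax":0,"ay":0,"az":0},
    {"claw":1,"tx":0,"ty":-0.004,"tz":0,"ax":0,"ay":0,"az":0},
    {"claw":1,"tx":0,"ty":0,"tz":0,"ax":0,"ay":0,"az":0},
    {"claw":1,"tx":0,"ty":0,"tz":0,"ax":0,"ay":0,"az":0}
  ]
}}

```text
clock: 9.08
tcp_pos: [0.6054, -0.0704, 0.1927]
orientation: [-3.141, 0.022, -0.0]
contact_force: [-0.8, 0.9, 1.2]
grip_width: -0.0004
gripper_force: 0.0
```

```bash
python3 - <<'E'
from h import *
a=cv2.cvtColor(r.grab_frame('side'),4)[130:240,220:340]
cv2.imwrite('pics/s4.png',cv2.resize(a,None,fx=5,fy=5,interpolation=2))
o,M=tcp();print(o['clock'],o['tcp_pos'],o['contact_force'])
E
```

```text
9.1333 [ 0.60541742 -0.07073614  0.19268352] [ 0.33257046 -0.61643254 -0.06520317]
```

View pics/s4.png

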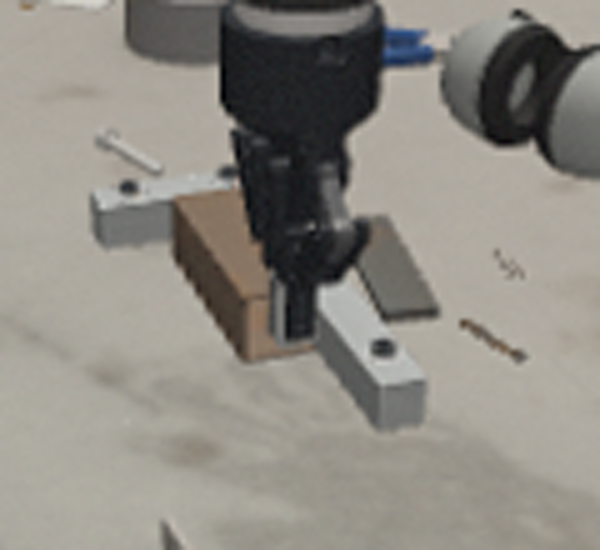

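The tube is moving flush along the fence, and its far corner at (178,205) is nearly at the stop bar. I'll continue slowly.

Emit:
{"fn": "arm_command", "kwargs": {
  "plan": [
    {"claw":1,"tx":0,"ty":-0.003,"tz":0,"ax":0,"ay":0,"az":0},
    {"claw":1,"tx":0,"ty":-0.002,"tz":0,"ax":0,"ay":0,"az":0},
    {"claw":1,"tx":0,"ty":-0.002,"tz":0,"ax":0,"ay":0,"az":0},
    {"claw":1,"tx":0,"ty":-0.002,"tz":0,"ax":0,"ay":0,"az":0},
    {"claw":1,"tx":0,"ty":-0.001,"tz":0,"ax":0,"ay":0,"az":0},
    {"claw":1,"tx":0,"ty":-0.001,"tz":0,"ax":0,"ay":0,"az":0},
    {"claw":1,"tx":0,"ty":-0.001,"tz":0,"ax":0,"ay":0,"az":0},
    {"claw":1,"tx":0,"ty":0,"tz":0,"ax":0,"ay":0,"az":0},
    {"claw":1,"tx":0,"ty":0,"tz":0,"ax":0,"ay":0,"az":0},
    {"claw":1,"tx":0,"ty":0,"tz":0,"ax":0,"ay":0,"az":0}
  ]
}}

```text
clock: 9.97
tcp_pos: [0.6056, -0.0585, 0.1927]
orientation: [-3.141, 0.022, 0.0]
contact_force: [0.2, -0.9, -0.2]
grip_width: -0.0002
gripper_force: 0.2
```

Emit:
{"fn": "arm_command", "kwargs": {
  "plan": [
    {"claw":1,"tx":0,"ty":-0.001,"tz":0,"ax":0,"ay":0,"az":0},
    {"claw":1,"tx":0,"ty":-0.001,"tz":0,"ax":0,"ay":0,"az":0},
    {"claw":1,"tx":0,"ty":-0.001,"tz":0,"ax":0,"ay":0,"az":0},
    {"claw":1,"tx":0,"ty":-0.001,"tz":0,"ax":0,"ay":0,"az":0},
    {"claw":1,"tx":0,"ty":-0.001,"tz":0,"ax":0,"ay":0,"az":0},
    {"claw":1,"tx":0,"ty":0,"tz":0,"ax":0,"ay":0,"az":0},
    {"claw":1,"tx":0,"ty":0,"tz":0,"ax":0,"ay":0,"az":0},
    {"claw":1,"tx":0,"ty":0,"tz":0,"ax":0,"ay":0,"az":0},
    {"claw":1,"tx":0,"ty":0,"tz":0,"ax":0,"ay":0,"az":0},
    {"claw":1,"tx":0,"ty":0,"tz":0,"ax":0,"ay":0,"az":0}
  ]
}}

```text
clock: 10.8
tcp_pos: [0.6057, -0.0535, 0.1927]
orientation: [-3.141, 0.022, -0.0]
contact_force: [-0.5, 0.5, -0.3]
grip_width: 0.0001
gripper_force: 0.1
```

Emit:
{"fn": "arm_command", "kwargs": {
  "plan": [
    {"claw":1,"tx":0,"ty":-0.001,"tz":0,"ax":0,"ay":0,"az":0},
    {"claw":1,"tx":0,"ty":-0.001,"tz":0,"ax":0,"ay":0,"az":0},
    {"claw":1,"tx":0,"ty":-0.001,"tz":0,"ax":0,"ay":0,"az":0},
    {"claw":1,"tx":0,"ty":0,"tz":0,"ax":0,"ay":0,"az":0},
    {"claw":1,"tx":0,"ty":0,"tz":0,"ax":0,"ay":0,"az":0},
    {"claw":1,"tx":0,"ty":0,"tz":0,"ax":0,"ay":0,"az":0},
    {"claw":1,"tx":0,"ty":0,"tz":0,"ax":0,"ay":0,"az":0},
    {"claw":1,"tx":0,"ty":0,"tz":0,"ax":0,"ay":0,"az":0},
    {"claw":1,"tx":0,"ty":0,"tz":0,"ax":0,"ay":0,"az":0},
    {"claw":1,"tx":0,"ty":0,"tz":0,"ax":0,"ay":0,"az":0}
  ]
}}

```text
clock: 11.63
tcp_pos: [0.6057, -0.0506, 0.1927]
orientation: [-3.141, 0.023, -0.0]
contact_force: [0.4, -1.1, 0.6]
grip_width: -0.0003
gripper_force: 0.3
```

Emit:
{"fn": "arm_command", "kwargs": {
  "plan": [
    {"claw":1,"tx":0,"ty":-0.001,"tz":0,"ax":0,"ay":0,"az":0},
    {"claw":1,"tx":0,"ty":-0.001,"tz":0,"ax":0,"ay":0,"az":0},
    {"claw":1,"tx":0,"ty":-0.001,"tz":0,"ax":0,"ay":0,"az":0},
    {"claw":1,"tx":0,"ty":0,"tz":0,"ax":0,"ay":0,"az":0},
    {"claw":1,"tx":0,"ty":0,"tz":0,"ax":0,"ay":0,"az":0},
    {"claw":1,"tx":0,"ty":0,"tz":0,"ax":0,"ay":0,"az":0},
    {"claw":1,"tx":0,"ty":0,"tz":0,"ax":0,"ay":0,"az":0},
    {"claw":1,"tx":0,"ty":0,"tz":0,"ax":0,"ay":0,"az":0},
    {"claw":1,"tx":0,"ty":0,"tz":0,"ax":0,"ay":0,"az":0},
    {"claw":1,"tx":0,"ty":0,"tz":0,"ax":0,"ay":0,"az":0}
  ]
}}

```text
clock: 12.47
tcp_pos: [0.6057, -0.0487, 0.1927]
orientation: [3.14, -0.024, 0.0]
contact_force: [0.8, -5.0, -0.1]
grip_width: 0.0001
gripper_force: 2.7
```

```bash
python3 - <<'E'
from h import *
a=cv2.cvtColor(r.grab_frame('side'),4)[130:240,220:340]
cv2.imwrite('pics/s5.png',cv2.resize(a,None,fx=5,fy=5,interpolation=2))
o,M=tcp();print(o['clock'],o['tcp_pos'],o['contact_force'])
E
```

```text
12.5167 [ 0.60570436 -0.04872362  0.19273912] [ 0.3174702  -5.26627287 -0.15972359]
```

View pics/s5.png

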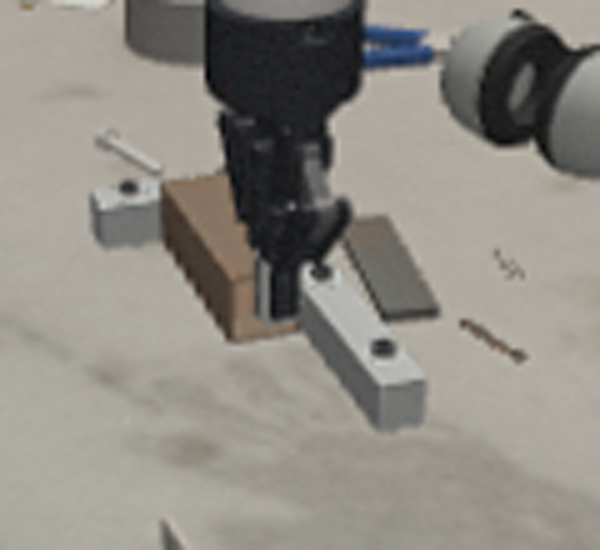

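The tube is butted against the stop bar at (162,205) and the force is rising. I'll give it one more small press, then back off and up.

Emit:
{"fn": "arm_command", "kwargs": {
  "plan": [
    {"claw":1,"tx":0,"ty":-0.001,"tz":0,"ax":0,"ay":0,"az":0},
    {"claw":1,"tx":0,"ty":0,"tz":0,"ax":0,"ay":0,"az":0},
    {"claw":1,"tx":0,"ty":0,"tz":0,"ax":0,"ay":0,"az":0},
    {"claw":1,"tx":0,"ty":0.005,"tz":0,"ax":0,"ay":0,"az":0},
    {"claw":1,"tx":0,"ty":0.03,"tz":0,"ax":0,"ay":0,"az":0},
    {"claw":1,"tx":0,"ty":0.03,"tz":-0.005,"ax":0,"ay":0,"az":0},
    {"claw":1,"tx":0,"ty":0,"tz":-0.03,"ax":0,"ay":0,"az":0},
    {"claw":1,"tx":-0.03,"ty":0.02,"tz":-0.04,"ax":0,"ay":0,"az":0},
    {"claw":1,"tx":-0.03,"ty":0.03,"tz":0,"ax":0,"ay":0,"az":0},
    {"claw":1,"tx":-0.03,"ty":0.03,"tz":0,"ax":0,"ay":0,"az":0}
  ]
}}

```text
clock: 13.35
tcp_pos: [0.5224, -0.1838, 0.2607]
orientation: [-3.141, 0.016, -0.008]
contact_force: [-0.4, -1.3, -0.9]
grip_width: 0.0003
gripper_force: 0.0
```

Emit:
{"fn": "arm_command", "kwargs": {
  "plan": [
    {"claw":1,"tx":-0.015,"ty":0.035,"tz":0,"ax":0,"ay":0,"az":0},
    {"claw":1,"tx":-0.015,"ty":0.035,"tz":0,"ax":0,"ay":0,"az":0},
    {"claw":1,"tx":-0.015,"ty":0.035,"tz":0,"ax":0,"ay":0,"az":0},
    {"claw":1,"tx":0,"ty":0.035,"tz":0,"ax":0,"ay":0,"az":0},
    {"claw":1,"tx":0,"ty":0.035,"tz":0,"ax":0,"ay":0,"az":0},
    {"claw":1,"tx":0,"ty":0.035,"tz":0,"ax":0,"ay":0,"az":0},
    {"claw":1,"tx":0,"ty":0,"tz":0,"ax":0,"ay":0,"az":0},
    {"claw":1,"tx":0,"ty":0,"tz":0,"ax":0,"ay":0,"az":0},
    {"claw":1,"tx":0,"ty":0,"tz":0,"ax":0,"ay":0,"az":0},
    {"claw":1,"tx":0,"ty":0,"tz":0,"ax":0,"ay":0,"az":0}
  ]
}}

```text
clock: 14.18
tcp_pos: [0.4743, -0.3923, 0.2585]
orientation: [-3.14, 0.019, -0.0]
contact_force: [-0.7, 1.1, 0.4]
grip_width: -0.0001
gripper_force: 0.0
```

```bash
python3 - <<'E'
from h import *
im=cv2.cvtColor(r.grab_frame('top'),4);a=plane(im,.04)
B,G,Rr=[x.astype(int) for x in cv2.split(a)]
m=cv2.morphologyEx((((Rr-B>8)&(Rr<130))*255).astype(np.uint8),2,np.ones((7,7)))
cs,_=cv2.findContours(m,0,2)
for c in sorted(cs,key=cv2.contourArea)[::-1][:2]:
    bx=cv2.boxPoints(cv2.minAreaRect(c));w=np.c_[.72-bx[:,1]*.0005,.2-bx[:,0]*.0005]
    print(cv2.contourArea(c)*.25,np.round(w.mean(0),4),[(np.hypot(*k).round(4),np.arctan2(k[1],k[0]).round(4)) for k in(w[1]-w[0],w[2]-w[1])])
cv2.imwrite('pics/t2.png',a)
o,M=tcp();print(o['clock'],o['tcp_pos'],o['contact_force'])
E
```

```text
4487.5 [0.6047 0.0236] [(np.float32(0.0401), np.float32(-0.0149)), (np.float32(0.1179), np.float32(-1.5857))]
61.125 [ 0.7093 -0.0823] [(np.float32(0.0115), np.float32(-1.5708)), (np.float32(0.0065), np.float32(3.1416))]
14.2333 [ 0.47434062 -0.39229491  0.25855422] [-0.05782179  0.86622721  0.46685265]
```

View pics/t2.png

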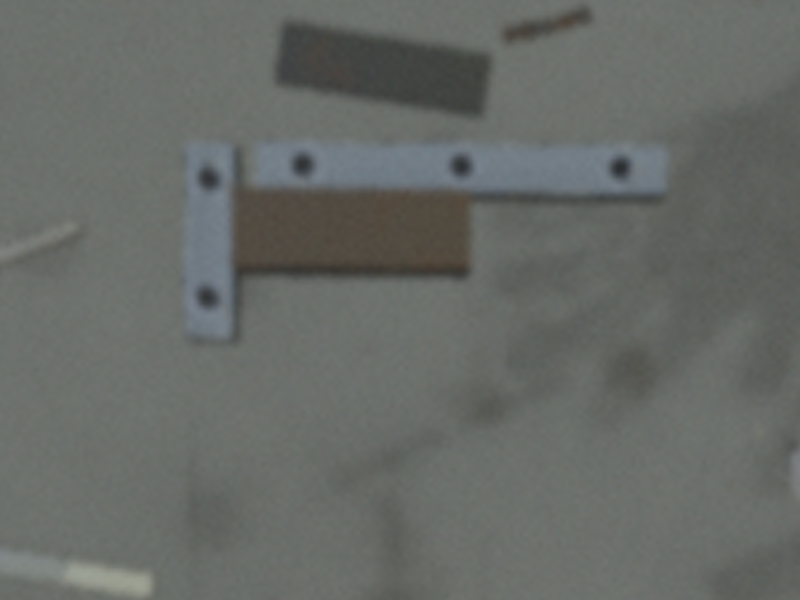

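The picture shows the tube (235–470, 190–270) parallel to the fence, tight against the stop, with the bystanders undisturbed. The measured x is about 2 mm short of nominal, which is within calibration error but too close to the limit. I'll do one more flush press in +x with the open fingers, since there is time.

Emit:
{"fn": "arm_command", "kwargs": {
  "plan": [
    {"claw":0,"tx":0.006,"ty":-0.038,"tz":0,"ax":0,"ay":0,"az":0},
    {"claw":0,"tx":0.006,"ty":-0.038,"tz":0,"ax":0,"ay":0,"az":0},
    {"claw":0,"tx":0.006,"ty":-0.038,"tz":0,"ax":0,"ay":0,"az":0},
    {"claw":0,"tx":0.006,"ty":-0.038,"tz":0,"ax":0,"ay":0,"az":0},
    {"claw":0,"tx":0.006,"ty":-0.038,"tz":0,"ax":0,"ay":0,"az":0},
    {"claw":0,"tx":0.006,"ty":-0.038,"tz":0,"ax":0,"ay":0,"az":0},
    {"claw":0,"tx":0.006,"ty":-0.038,"tz":0,"ax":0,"ay":0,"az":0},
    {"claw":0,"tx":0.006,"ty":-0.038,"tz":0,"ax":0,"ay":0,"az":0},
    {"claw":0,"tx":0,"ty":-0.038,"tz":0,"ax":0,"ay":0,"az":0},
    {"claw":0,"tx":0,"ty":-0.038,"tz":0,"ax":0,"ay":0,"az":0}
  ]
}}

```text
clock: 15.07
tcp_pos: [0.5267, -0.0116, 0.259]
orientation: [-3.141, 0.019, -0.001]
contact_force: [1.1, 0.4, 0.0]
grip_width: 0.0856
gripper_force: 0.0
```

Emit:
{"fn": "arm_command", "kwargs": {
  "plan": [
    {"claw":0,"tx":0,"ty":-0.024,"tz":0,"ax":0,"ay":0,"az":0},
    {"claw":0,"tx":0,"ty":0,"tz":0,"ax":0,"ay":0,"az":0},
    {"claw":0,"tx":0,"ty":0,"tz":0,"ax":0,"ay":0,"az":0},
    {"claw":0,"tx":0,"ty":0,"tz":0,"ax":0,"ay":0,"az":0},
    {"claw":0,"tx":0,"ty":0,"tz":0,"ax":0,"ay":0,"az":0},
    {"claw":0,"tx":0,"ty":0,"tz":0,"ax":0,"ay":0,"az":0},
    {"claw":0,"tx":0,"ty":0,"tz":0,"ax":0,"ay":0,"az":0},
    {"claw":0,"tx":0,"ty":0,"tz":0,"ax":0,"ay":0,"az":0},
    {"claw":0,"tx":0,"ty":0,"tz":0,"ax":0,"ay":0,"az":0},
    {"claw":0,"tx":0,"ty":0,"tz":0,"ax":0,"ay":0,"az":0}
  ]
}}

```text
clock: 15.9
tcp_pos: [0.5274, 0.0087, 0.2587]
orientation: [3.141, -0.024, 0.0]
contact_force: [0.5, -0.1, -1.2]
grip_width: 0.0851
gripper_force: 0.0
```

Next I'll descend to 0.180, then go forward 43 mm to about 0.571.

Emit:
{"fn": "arm_command", "kwargs": {
  "plan": [
    {"claw":0,"tx":0,"ty":0,"tz":0.03,"ax":0,"ay":0,"az":0},
    {"claw":0,"tx":0,"ty":0,"tz":0.03,"ax":0,"ay":0,"az":0},
    {"claw":0,"tx":0,"ty":0,"tz":0.018,"ax":0,"ay":0,"az":0},
    {"claw":0,"tx":0.015,"ty":0,"tz":0,"ax":0,"ay":0,"az":0},
    {"claw":0,"tx":0.015,"ty":0,"tz":0,"ax":0,"ay":0,"az":0},
    {"claw":0,"tx":0.008,"ty":0,"tz":0,"ax":0,"ay":0,"az":0},
    {"claw":0,"tx":0.005,"ty":0,"tz":0,"ax":0,"ay":0,"az":0},
    {"claw":0,"tx":0,"ty":0,"tz":0,"ax":0,"ay":0,"az":0},
    {"claw":0,"tx":0,"ty":0,"tz":0,"ax":0,"ay":0,"az":0},
    {"claw":0,"tx":0,"ty":0,"tz":0,"ax":0,"ay":0,"az":0}
  ]
}}

```text
clock: 16.73
tcp_pos: [0.5697, 0.0084, 0.1807]
orientation: [3.141, -0.023, -0.001]
contact_force: [-0.1, -0.3, 0.2]
grip_width: 0.0851
gripper_force: 0.0
```

Emit:
{"fn": "arm_command", "kwargs": {
  "plan": [
    {"claw":0,"tx":0.001,"ty":0,"tz":0,"ax":0,"ay":0,"az":0},
    {"claw":0,"tx":0.001,"ty":0,"tz":0,"ax":0,"ay":0,"az":0},
    {"claw":0,"tx":0.001,"ty":0,"tz":0,"ax":0,"ay":0,"az":0},
    {"claw":0,"tx":0.001,"ty":0,"tz":0,"ax":0,"ay":0,"az":0},
    {"claw":0,"tx":0,"ty":0,"tz":0,"ax":0,"ay":0,"az":0},
    {"claw":0,"tx":0,"ty":0,"tz":0,"ax":0,"ay":0,"az":0},
    {"claw":0,"tx":0,"ty":0,"tz":0,"ax":0,"ay":0,"az":0},
    {"claw":0,"tx":0,"ty":0,"tz":0,"ax":0,"ay":0,"az":0},
    {"claw":0,"tx":0,"ty":0,"tz":0,"ax":0,"ay":0,"az":0},
    {"claw":0,"tx":0,"ty":0,"tz":0,"ax":0,"ay":0,"az":0}
  ]
}}

```text
clock: 17.57
tcp_pos: [0.5744, 0.0083, 0.1807]
orientation: [3.141, -0.023, -0.0]
contact_force: [0.3, 0.3, -0.1]
grip_width: 0.0854
gripper_force: 0.0
```

Emit:
{"fn": "arm_command", "kwargs": {
  "plan": [
    {"claw":0,"tx":0.001,"ty":0,"tz":0,"ax":0,"ay":0,"az":0},
    {"claw":0,"tx":0.001,"ty":0,"tz":0,"ax":0,"ay":0,"az":0},
    {"claw":0,"tx":0,"ty":0,"tz":0,"ax":0,"ay":0,"az":0},
    {"claw":0,"tx":0,"ty":0,"tz":0,"ax":0,"ay":0,"az":0},
    {"claw":0,"tx":0,"ty":0,"tz":0,"ax":0,"ay":0,"az":0},
    {"claw":0,"tx":0,"ty":0,"tz":0,"ax":0,"ay":0,"az":0},
    {"claw":0,"tx":0,"ty":0,"tz":0,"ax":0,"ay":0,"az":0},
    {"claw":0,"tx":0,"ty":0,"tz":0,"ax":0,"ay":0,"az":0},
    {"claw":0,"tx":0,"ty":0,"tz":0,"ax":0,"ay":0,"az":0},
    {"claw":0,"tx":0,"ty":0,"tz":0,"ax":0,"ay":0,"az":0}
  ]
}}

```text
clock: 18.4
tcp_pos: [0.5752, 0.0084, 0.1803]
orientation: [3.141, -0.021, -0.006]
contact_force: [-5.4, 0.3, 3.8]
grip_width: 0.0856
gripper_force: 2.7
```

The fingers meet solid contact at the same x as before, so the tube is flush. I'll retreat straight back and up.

Emit:
{"fn": "arm_command", "kwargs": {
  "plan": [
    {"claw":0,"tx":-0.005,"ty":0,"tz":0,"ax":0,"ay":0,"az":0},
    {"claw":0,"tx":-0.02,"ty":0,"tz":0,"ax":0,"ay":0,"az":0},
    {"claw":0,"tx":-0.025,"ty":0,"tz":0,"ax":0,"ay":0,"az":0},
    {"claw":0,"tx":0,"ty":0,"tz":-0.035,"ax":0,"ay":0,"az":0},
    {"claw":0,"tx":0,"ty":0,"tz":-0.035,"ax":0,"ay":0,"az":0},
    {"claw":0,"tx":-0.02,"ty":0,"tz":-0.035,"ax":0,"ay":0,"az":0},
    {"claw":0,"tx":0,"ty":0.035,"tz":0,"ax":0,"ay":0,"az":0},
    {"claw":0,"tx":0,"ty":0.035,"tz":0,"ax":0,"ay":0,"az":0},
    {"claw":0,"tx":0,"ty":0.035,"tz":0,"ax":0,"ay":0,"az":0},
    {"claw":0,"tx":0,"ty":0.035,"tz":0,"ax":0,"ay":0,"az":0}
  ]
}}

```text
clock: 19.23
tcp_pos: [0.5042, -0.1321, 0.2864]
orientation: [3.141, -0.022, 0.004]
contact_force: [0.3, -0.9, 0.0]
grip_width: 0.0856
gripper_force: 0.0
```

Emit:
{"fn": "arm_command", "kwargs": {
  "plan": [
    {"claw":0,"tx":0,"ty":0.035,"tz":0,"ax":0,"ay":0,"az":0},
    {"claw":0,"tx":0,"ty":0.035,"tz":0,"ax":0,"ay":0,"az":0},
    {"claw":0,"tx":0,"ty":0.035,"tz":0,"ax":0,"ay":0,"az":0},
    {"claw":0,"tx":0,"ty":0.035,"tz":0,"ax":0,"ay":0,"az":0},
    {"claw":0,"tx":0,"ty":0.035,"tz":0,"ax":0,"ay":0,"az":0},
    {"claw":0,"tx":0,"ty":0.035,"tz":0,"ax":0,"ay":0,"az":0},
    {"claw":0,"tx":0,"ty":0,"tz":0,"ax":0,"ay":0,"az":0},
    {"claw":0,"tx":0,"ty":0,"tz":0,"ax":0,"ay":0,"az":0},
    {"claw":0,"tx":0,"ty":0,"tz":0,"ax":0,"ay":0,"az":0},
    {"claw":0,"tx":0,"ty":0,"tz":0,"ax":0,"ay":0,"az":0}
  ]
}}

```text
clock: 20.07
tcp_pos: [0.5017, -0.3391, 0.2856]
orientation: [-3.141, 0.02, -0.0]
contact_force: [0.3, 1.0, -0.0]
grip_width: 0.0855
gripper_force: 0.0
```

```bash
python3 - <<'E'
from h import *
im=cv2.cvtColor(r.grab_frame('top'),4);a=plane(im,.04)
B,G,Rr=[x.astype(int) for x in cv2.split(a)]
m=cv2.morphologyEx((((Rr-B>8)&(Rr<130))*255).astype(np.uint8),2,np.ones((7,7)))
cs,_=cv2.findContours(m,0,2);c=max(cs,key=cv2.contourArea)
bx=cv2.boxPoints(cv2.minAreaRect(c));w=np.c_[.72-bx[:,1]*.0005,.2-bx[:,0]*.0005]
print(np.round(w.mean(0),4),[(np.hypot(*k).round(4),np.arctan2(k[1],k[0]).round(4)) for k in(w[1]-w[0],w[2]-w[1])])
o,M=tcp();print(o['clock'],o['tcp_pos'],o['contact_force'])
E
```

```text
[0.6049 0.0236] [(np.float32(0.041), np.float32(-0.0213)), (np.float32(0.118), np.float32(-1.5921))]
20.1167 [ 0.50184371 -0.33900007  0.28564675] [ 0.95074941  0.45594982 -0.80401599]
```

The tube hasn't moved, so it is seated and the robot is clear.

```bash
python3 -c "
from bench import r
print(r.hand_in())"
```

```text
the job is handed in; nothing more can be done
None
```

I pushed the tube flush against the long fence and up against the short stop bar, moved the robot clear, and handed the job in at about 20 s. No verdict came back; the bystanders I could see afterwards looked unmoved, though the last pictures did not show the angle iron fully.

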